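# Put wet tiles and palettes away to dry

### The arm

A 7-joint arm with a two-finger parallel gripper is mounted at the origin on the work surface. World frame = base frame: x ahead of the robot, y to its left, z up, the work surface at z = 0. Lengths are in m, angles in rad, forces in N, time in s.
With the tool pointing down it reaches from about 0.4 to 0.9 m from the base axis. Payload 5.5 kg.
Tool frame: the origin (TCP) lies on the centre line of the jaws, within the pads' length; the fingertips stand 17 mm ahead of it and the grasp point (between the pads) lies 2 mm behind it (robot.tip_extent is the z of the fingertips in the tool frame, in m); z points along the fingers, y is the line along which they close (so a half turn about z gives the same grasp; the last joint's range is limited). The gripper opens to 92 mm and grips with 3 to 60 N. Pads are 19 mm wide; open, the fingers measure 130 mm over their backs; the gripper's body (75 mm by 190 mm) begins 47 mm behind the grasp point.
Start: joints at [-0.903, 0.501, -0.427, 1.55, 0.221, 1.138, -0.21], TCP at [0.256, 0.597, 0.244] pointing down, gripper open.
Joint ranges: [-2.88, 2.88], [-0.31, 2.03], [-1.54, 1.56], [0.2, 2.42], [-1.41, 4.55], [0.19, 2.02], [-2.57, 2.57]. Speed limits (rad/s): [2.57, 2.57, 3.14, 3.14, 3.14, 3.14, 3.14].

### API

Orientations are given as a unit quaternion [w, x, y, z].
In Python, from workcell import robot gives the robot as it stands.
- The arm moves only by the tool drive_tool, never from a script. Its argument "steps" is a list of rows, each a list of 3 entries, a list of its own where there are three numbers: the shift along the tool's x, y, z in units of 40 mm (1.0 is 40 mm), then the turn about the tool's z in degrees, then the opening, from 0 (shut) to 1 (fully open). A call has exactly 10 rows; each row is the pose to reach, as a shift and turn from the pose commanded when the call began, along the tool's axes at that moment; what a row does not reach only later rows make up. A row lasts 1/12 s, in which the tool goes at most 41.7 mm and 7.16 degrees, less where a joint would pass 70% of its speed; a pose out of reach is approached as far as the arm can. A call with a gripper value outside its range is refused whole. The fingers move at their own pace and stop on an object; "force" is the grip in N (left out, the last holds). Time passes only in rows, so rows that repeat a pose let the fingers close, or fill a call up. It gives the time, the measured TCP pose, the force, the opening and the grip force at its end, in the units of the state.
- robot.observe(): the state, without advancing time (a new reading comes with each control period).
- robot.get_image(name): name is "scene" or "top" or "wrist"; returns a dict with "pixels" (384x512x3 uint8, red, green, blue), "mtx" (3x3 intrinsics, pixels), "k1" (the pictures are not rectified: a ray, as slopes to the right and down, at radius r is drawn at 1 + k1 r^2 times it, then the intrinsics apply), "R" (3x3) and "t" (3): a world point X has camera coordinates R X + t. Camera axes: x right, y down, z forward; pixel columns grow to the right and rows downward; lengths in m; the calibration is good to about 2 mm. A picture is of the moment at which its call begins. There is no depth.
- robot.close_job(): hands the job in; it is judged then, once.
Trained networks look in a picture, given as the dict that the camera call returned (one of the last four; its "shot" number tells which), for a name from the list of things; names that differ only in an ending like _2 or _b are one class to them, and where a whole thing is asked for, a point or a joint stands for the part that bears it (a point fixed in the world has none). Each returns a list of dicts, best first, with "confidence" (0 to 1); they miss things now and then, are a little off and sometimes report something else, mostly with a low value. They report only what shows in the picture. A call takes as long as a camera call.
- robot.silhouettes(picture, query): "pixels" (384x512 bool, what is visible of it) and "at" ([column, row] in pixels, amid what is visible of it).
The state is a dict: "time": time; "joint_pos": joint angles; "joint_velocities": joint speeds; "effort": joint torques, N m; "position": TCP position; "ee_rot": TCP orientation; "ft_force": force on the tool from outside, world axes, zero at the start; "ft_torque": the same for the moment, N m; "width": opening from 0.0 (shut) to 1.0 (fully open); "grasp_force": force on a finger pad.
Only numpy, scipy, OpenCV 4.12 (cv2) and the standard library are available. Lean on these libraries where they do the work, as an engineer would, in place of code of your own. Each camera call takes 0.05 s, during which the arm holds its last target. There are 200 camera calls.

### The job

The painting class is over: put the wet things to dry. Slide every tile along the table, without lifting or tipping it, until it lies wholly on the grey drying mat, and hang every palette by its thumb hole on the slanted pegs of the wooden rack, one palette to a peg, left hanging freely and still. Do not disturb the paint jug, jar and bottle.

Things in the scene. Friction and masses are not known exactly. Their poses are not given: they have to be found in the camera images.
- rack: Fixed wooden drying rack: a level bar 400 mm long (along its y), 50 mm tall, 22 mm thick, on two posts with feet. Origin on the table below the middle of the bar's front face; its x axis points level away from the robot side (square into the bar), z up. The bar's front face is at x = 0, the bar spans heights 165 to 215 mm; posts stand at y = +-190 mm, behind the bar. Three slanted pegs on its front face, 130 mm apart (y = -130, 0, +130 mm), rooted 190 mm above the table.
- mat: Thin grey drying mat lying flush on the table (1 mm, does not hinder sliding), 380 mm along its x (roughly away from the robot), 240 mm along its y; origin at its centre, z up. Room for two tiles side by side along x.
- peg1: The right-hand (rack y = -130 mm) peg as seen from the robot: fixed wooden round peg 12 mm thick, 90 mm from root to rounded tip, rising at 50 degrees from the level towards the robot. Origin at its root on the bar's front face; its own z axis runs along the peg from root to tip; its x axis lies in the upright plane of the peg, square to it, pointing up and away from the robot; y is level, along the bar.
- peg2: The middle (rack y = 0) peg as seen from the robot: fixed wooden round peg 12 mm thick, 90 mm from root to rounded tip, rising at 50 degrees from the level towards the robot. Origin at its root on the bar's front face; its own z axis runs along the peg from root to tip; its x axis lies in the upright plane of the peg, square to it, pointing up and away from the robot; y is level, along the bar.
- peg3: The left-hand (rack y = +130 mm) peg as seen from the robot: fixed wooden round peg 12 mm thick, 90 mm from root to rounded tip, rising at 50 degrees from the level towards the robot. Origin at its root on the bar's front face; its own z axis runs along the peg from root to tip; its x axis lies in the upright plane of the peg, square to it, pointing up and away from the robot; y is level, along the bar.
- tile1: White glazed ceramic tile with wet dabs of paint on top, 120 x 120 x 12 mm, about 0.4 kg, lying flat on the table; origin at the centre of its underside, x and y square to its edges, z up.
- tile1_c0 (a point): tile1: its +x +y corner, 60 mm from the centre along each of its axes, at the underside.
- tile1_c1 (a point): tile1: its +x -y corner, 60 mm from the centre along each of its axes, at the underside.
- tile1_c2 (a point): tile1: its -x -y corner, 60 mm from the centre along each of its axes, at the underside.
- tile1_c3 (a point): tile1: its -x +y corner, 60 mm from the centre along each of its axes, at the underside.
- tile2: White glazed ceramic tile with wet dabs of paint on top, 120 x 120 x 12 mm, about 0.4 kg, lying flat on the table; origin at the centre of its underside, x and y square to its edges, z up.
- tile2_c0 (a point): tile2: its +x +y corner, 60 mm from the centre along each of its axes, at the underside.
- tile2_c1 (a point): tile2: its +x -y corner, 60 mm from the centre along each of its axes, at the underside.
- tile2_c2 (a point): tile2: its -x -y corner, 60 mm from the centre along each of its axes, at the underside.
- tile2_c3 (a point): tile2: its -x +y corner, 60 mm from the centre along each of its axes, at the underside.
- palette1: Plywood hand palette, a flat paddle 140 (its x) x 54 (its y) x 12 mm, 65 g, lying flat on the table in front of the rack; origin at the centre of its underside, z up through its thickness; a round thumb hole of 33 mm goes through it near its +x end, centred 48 mm from the origin along +x. May be absent (None).
- palette1_hole (a point): palette1: centre of its thumb hole, at half its thickness (48, 0, 6 mm in the palette's frame).
- palette2: Plywood hand palette, a flat paddle 140 (its x) x 54 (its y) x 12 mm, 65 g, lying flat on the table in front of the rack; origin at the centre of its underside, z up through its thickness; a round thumb hole of 33 mm goes through it near its +x end, centred 48 mm from the origin along +x. May be absent (None).
- palette2_hole (a point): palette2: centre of its thumb hole, at half its thickness (48, 0, 6 mm in the palette's frame).
- palette3: Plywood hand palette, a flat paddle 140 (its x) x 54 (its y) x 12 mm, 65 g, lying flat on the table in front of the rack; origin at the centre of its underside, z up through its thickness; a round thumb hole of 33 mm goes through it near its +x end, centred 48 mm from the origin along +x. May be absent (None).
- palette3_hole (a point): palette3: centre of its thumb hole, at half its thickness (48, 0, 6 mm in the palette's frame).
- jug: Bystander: yellow paint jug, 93 mm wide (its handle bulges 55 mm to one side), 168 mm tall, beyond the work; origin at the centre of its underside.
- jar: Bystander: green paint jar with black lid, 80 mm wide, 90 mm tall, beyond the work; origin at the centre of its underside.
- bottle: Bystander: blue paint bottle with white cap, 54 mm wide, 130 mm tall, beyond the work; origin at the centre of its underside.

How it is judged:
By the outcome, as a careful person would: the job done as asked, in the order asked, and still so for the second after the job is handed in, with the robot touching nothing.
Of palette1, palette2, palette3 only 2 to 3 are there at a start; the rules pass over those that are not, and their reading is None.
At some moment in a run one of tile1, tile2, palette1, palette2, palette3 may be knocked a few centimetres aside while the robot is not near it.
It also fails if it takes over 208 s, if anything falls off the work surface, if the arm or the gripper's body presses on something with over 40 N, if the wrist force passes 120 N, or if a joint passes its speed limit or range.

## Working session

There is one attempt and no reset: what is moved stays moved. The work goes in short steps, Python scripts to look and compute and a tool call to move; the robot and the scene stay as the last step left them, time stands still between calls to the robot, and variables do not carry over. Pictures are saved under pics/ and viewed, at most 14 in all, crops included, and the job is handed in when it is done.

Besides the shell and the picture viewer there is one more tool, called after ">>>" as name(argument=value, ...), one argument or row to a line, values as JSON. drive_tool: Moves the arm, as the interface text tells. Its arguments: {"type":"object","properties":{"steps":{"type":"array","items":{"type":"array"}},"force":{"type":"number"}},"required":["steps"]}

```bash
mkdir -p pics; ls; cat > h.py <<'E'
import numpy as np, cv2, json
from workcell import robot
def ray(im,px):
    K=np.array(im["mtx"]);k1=im["k1"]
    px=np.atleast_2d(np.asarray(px,float))
    d=np.c_[(px[:,0]-K[0,2])/K[0,0],(px[:,1]-K[1,2])/K[1,1]]
    u=d.copy()
    for _ in range(20): u=d/(1+k1*(u**2).sum(1,keepdims=True))
    R=np.array(im["R"]);t=np.array(im["t"])
    return -R.T@t, np.c_[u,np.ones(len(u))]@R
def onz(im,px,z):
    o,d=ray(im,px); return o+d*((z-o[2])/d[:,2])[:,None]
def proj(im,X):
    X=np.atleast_2d(X); c=X@np.array(im["R"]).T+np.array(im["t"])
    u=c[:,:2]/c[:,2:]; u=u*(1+im["k1"]*(u**2).sum(1,keepdims=True))
    K=np.array(im["mtx"]); return u@np.array([[K[0,0],0],[0,K[1,1]]])+K[:2,2]
def save(im,name,s=1.5): cv2.imwrite("pics/"+name,cv2.resize(im["pixels"][:,:,::-1],None,fx=s,fy=s))
def flat(im,q,z,minc=0.3):
    """masks -> outline projected on plane z: centre, minarearect"""
    out=[]
    for s in robot.silhouettes(im,q):
        m=s["pixels"].astype(np.uint8)
        c=max(cv2.findContours(m,cv2.RETR_EXTERNAL,cv2.CHAIN_APPROX_NONE)[0],key=len)[:,0,:]
        P=onz(im,c,z)[:,:2]
        r=cv2.minAreaRect((P*1000).astype(np.float32))
        out.append((round(s["confidence"],2),np.round(r[0],1),np.round(r[1],1),round(r[2],1),s["at"]))
    return out
E
python3 - <<'E'
from h import *
print({k:np.round(v,3).tolist() if not isinstance(v,dict) else v for k,v in robot.observe().items()})
for n in ["top","scene"]:
    im=robot.get_image(n); save(im,n+"0.png")
    o,_=ray(im,[[0,0]]);print(n,o,im["k1"])
    for q,z in [("tile1",.012),("palette1",.012),("mat",.001),("rack",.215),("peg1",.19),("jug",.0)]:
        for r in flat(im,q,z): print(q,*r)
E
```

```text
pics
{'time': 0.0, 'joint_pos': [-0.903, 0.502, -0.427, 1.551, 0.221, 1.138, -0.21], 'joint_velocities': [-0.001, 0.0, -0.001, 0.001, 0.001, -0.0, -0.0], 'effort': [-0.0, -56.659, -5.816, -27.912, -0.069, 0.031, 0.0], 'position': [0.256, 0.597, 0.243], 'ee_rot': [-0.0, 0.201, 0.98, -0.001], 'ft_force': [-0.572, -0.501, 0.031], 'ft_torque': [0.022, -0.03, 0.006], 'grasp_force': 0.0, 'width': 1.0}
top [0.52141931 0.02882966 1.35837087] -0.003608842252100202
tile1 0.97 [ 596.4 -153. ] [120.1 123.6] 4.1 [303.6, 170.1]
tile1 0.88 [ 411.6 -164.6] [123.5 122.7] 17.2 [309.4, 222.5]
tile1 0.22 [383.8 252.3] [140.   53.7] 89.0 [194.5, 234.0]
palette1 0.97 [387.4 252.4] [140.1  53.7] 89.0 [195.1, 232.5]
palette1 0.86 [496.9 189.2] [139.7  54.8] 81.8 [211.8, 201.1]
mat 0.74 [ 597.4 -155.7] [120.5 120.9] 4.3 [300.3, 170.5]
mat 0.71 [ 506.7 -366.3] [242.5 387.1] 87.2 [361.6, 194.3]
mat 0.31 [606.5 362.7] [46.4 12.8] 44.1 [156.1, 172.5]
rack 0.66 [607.6 331.1] [141.5 414.3] 54.0 [149.8, 168.9]
peg1 0.6 [594.6 314.7] [46.6 13.2] 44.1 [157.9, 170.8]
peg1 0.27 [ 586.7 -130.2] [102.9 104.2] 4.0 [305.2, 169.2]
jug 0.82 [787.8  42.5] [ 94.9 109.9] 88.9 [247.9, 117.9]
jug 0.48 [383.9 253. ] [138.8  55.7] 86.1 [193.7, 232.2]
scene [0.87474431 0.55458199 1.01536723] 0.007306677956688752
tile1 0.71 [ 599.2 -152.8] [124.5 125.5] 3.6 [229.2, 172.7]
tile1 0.63 [ 414.6 -164.2] [127.8 129.9] 18.4 [273.0, 149.6]
palette1 0.75 [389.3 253.5] [143.   61.1] 85.0 [353.7, 242.5]
palette1 0.59 [499.4 180.1] [124.4  54.7] 81.2 [312.2, 233.6]
mat 0.86 [ 508.2 -369.9] [245.  377.2] 87.1 [222.1, 126.5]
rack 0.89 [638.9 369.6] [253.1 412.6] 53.7 [322.7, 287.2]
rack 0.73 [507.4 -20. ] [106.8 102.7] 17.2 [273.0, 151.6]
peg1 0.69 [468.  372.8] [84.1 13.3] 41.9 [373.7, 259.0]
peg1 0.67 [578.1 292.1] [85.4 16.3] 49.0 [317.2, 251.7]
peg1 0.57 [685.5 208.2] [79.7 14.9] 59.8 [259.4, 250.2]
jug 0.89 [772.2   2.1] [164.  100.2] 72.0 [202.3, 233.2]
```

View pics/top0.png

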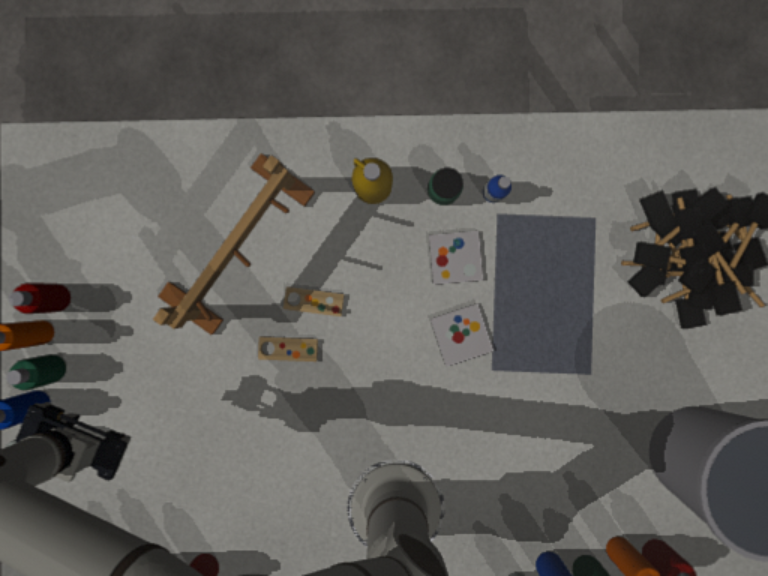

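View pics/scene0.png

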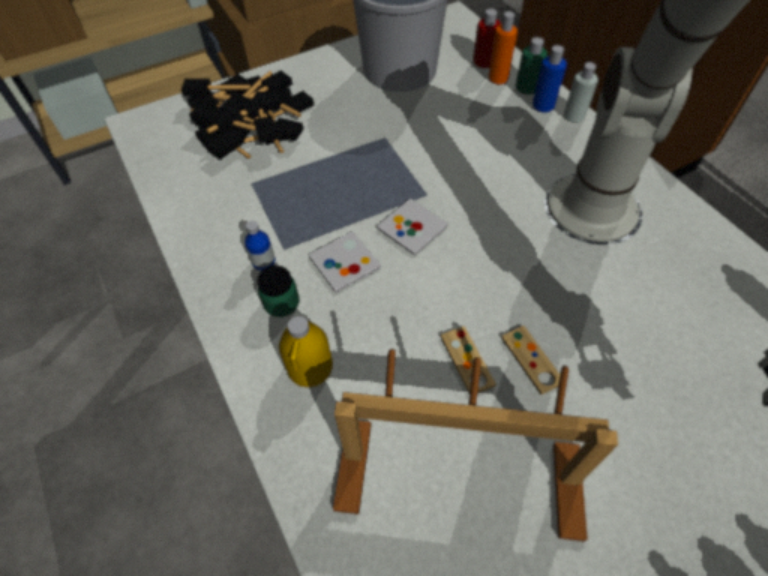

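The top view shows two palettes with their holes at the left (+y) end, at about (268,349) and (294,298) in the 1.5× picture. The two tiles are beside the mat, and the rack is at upper left with its pegs pointing to the lower right. The scene view agrees. Next I'll locate the pegs and holes more precisely.

```bash
cat >> h.py <<'E'
from scipy.optimize import least_squares
A=np.radians(50)
def rackT(p):
    x,y,a=p; return np.array([[np.cos(a),-np.sin(a)],[np.sin(a),np.cos(a)]]),np.array([x,y])
def rk(p,P):
    R,t=rackT(p); P=np.atleast_2d(P); return np.c_[P[:,:2]@R.T+t,P[:,2]]
def pegpts(s): return [np.array([[-q*np.cos(A),y,.19+q*np.sin(A)] for q in s]) for y in (-.13,0,.13)]
def fitrack(ims,p0=(.63,.36,.6),verbose=True):
    obs=[]
    for im in ims:
        c=proj(im,np.vstack([rk(p0,g) for g in pegpts([.065])]))
        for s in robot.silhouettes(im,"peg1"):
            m=s["pixels"]
            ys,xs=np.nonzero(m); P=np.c_[xs,ys].astype(float)
            d=np.linalg.norm(c-P.mean(0),axis=1)
            i=d.argmin()
            if d[i]<30 and 10<len(P)<1500: obs.append((im,i,P))
    def res(p):
        r=[]
        for im,i,P in obs:
            L=proj(im,rk(p,pegpts([.03,.09])[i])); u=(L[1]-L[0]); u/=np.linalg.norm(u); n=np.array([-u[1],u[0]])
            r.append(((P-L[0])@n).mean()); r.append((((P-L[1])@u).max()+.0)/2)
        return r
    s=least_squares(res,p0,loss="soft_l1",x_scale=[.01,.01,.02])
    if verbose: print("rack",s.x,"n",len(obs),"res",np.round(res(s.x),1))
    return s.x
def palettes(im):
    """top view palettes: fit mask with rectangle, hole end from picture brightness is asked separately"""
    return flat(im,"palette1",.012)
E
python3 - <<'E'
from h import *
im=robot.get_image("top"); sc=robot.get_image("scene")
# seed from scene tips
p=fitrack([sc],(.66,.33,.6)); 
p=fitrack([im,sc],p); p2=fitrack([im],p)
print(np.degrees(p[2])); print("tips",rk(p,np.vstack(pegpts([.09]))))
for i in (im,sc):
    for q in ("palette1_hole","tile1_c0","mat"):
        for s in robot.silhouettes(i,q): print(q,round(s["confidence"],2),s["at"],s["pixels"].sum(),onz(i,s["at"],.006)[0,:2])
st=robot.observe();w,x,y,z=st["ee_rot"]
print("toolx",1-2*(y*y+z*z),2*(x*y+w*z))
for cx,cy in((268,349),(294,298)): print(onz(im,[[cx/1.5,cy/1.5]],.006))
E
```

```text
rack [0.61260483 0.33169916 0.93635087] n 2 res [ 0.2 -0.  -0.2 -0.1]
rack [0.61132861 0.33196154 0.9380011 ] n 5 res [ 0.3  0.3  0.4  0.1  0.5  0.  -0.3 -0.1 -0.6 -0.2]
rack [0.6098853  0.33218694 0.9377264 ] n 3 res [-0.1  0.1  0.1 -0.   0.  -0.1]
53.74350440698727
tips [[0.68194462 0.20842975 0.258944  ]
 [0.57711554 0.28531188 0.258944  ]
 [0.47228645 0.36219402 0.258944  ]]
tile1_c0 0.79 [305.9, 223.6] 1149 [ 0.40761928 -0.15951788]
tile1_c0 0.28 [304.6, 172.8] 1110 [ 0.59097177 -0.15882431]
mat 0.73 [208.7, 200.8] 532 [0.49615803 0.18957862]
mat 0.56 [362.7, 196.7] 6924 [ 0.50073736 -0.36672656]
palette1_hole 0.46 [275.1, 150.9] 987 [ 0.4113885  -0.16371061]
palette1_hole 0.44 [315.9, 253.2] 146 [0.51183914 0.23217202]
tile1_c0 0.95 [274.9, 151.1] 952 [ 0.41248093 -0.16327912]
tile1_c0 0.41 [309.9, 239.1] 710 [0.50107761 0.18536307]
mat 0.87 [223.4, 127.6] 4750 [ 0.51870958 -0.35839521]
toolx -0.9191910413266535 0.39381192084949956
[[0.38338206 0.2996242  0.006     ]]
[[0.50469552 0.23533536 0.006     ]]
```

>>> drive_tool(
  steps=[
    [[0, 0, -1], 0, 0.6],
    [[0, 0, -2], 0, 0.6],
    [[0, 0, -3], 0, 0.6],
    [[-1, -0.8, -3], 7, 0.6],
    [[-2, -1.6, -3], 14, 0.6],
    [[-2.9, -2.35, -3], 20, 0.6],
    [[-3.7, -3, -3], 26, 0.6],
    [[-4.5, -3.65, -3], 32, 0.6],
    [[-5.3, -4.3, -3], 38, 0.6],
    [[-6, -4.9, -3], 44, 0.6],
  ],
)

```text
time: 2.13
position: [0.3918, 0.3372, 0.3641]
ee_rot: [0.0, 0.555, 0.832, 0.0]
ft_force: [0.6, -0.4, -0.4]
width: 0.599
grasp_force: 0.0
```

```bash
cat >> h.py <<'E'
def pose():
    st=robot.observe();w,x,y,z=st["ee_rot"]
    return np.array(st["position"]),np.arctan2(2*(x*y+w*z),1-2*(y*y+z*z)),st
def go(x,y,z,yawdeg):
    p,a,st=pose(); d=np.array([x,y,z])-p
    tx=np.array([np.cos(a),np.sin(a)]); ty=np.array([np.sin(a),-np.cos(a)])
    t=(np.degrees(a)-yawdeg+180)%360-180
    print("t",round(st["time"],1),"pos",np.round(p*1000,1),"yaw",round(np.degrees(a),1),"j",np.round(st["joint_pos"],2),
      "\n  units",np.round([d[:2]@tx/.04,d[:2]@ty/.04,-d[2]/.04],2),"turn",round(t,1),"rows",round(np.linalg.norm(d)/.0417,1))
E
python3 -c "
from h import *
go(.602,-.06,.36,90)"
```

```text
t 2.1 pos [391.8 337.2 364.1] yaw 112.5 j [-0.57  0.14 -0.22  1.73  0.03  1.28 -0.4 ] 
  units [-11.18   1.05   0.1 ] turn 22.5 rows 10.8
```

>>> drive_tool(
  steps=[
    [[-1, 0.1, 0], 4, 0.6],
    [[-2, 0.2, 0], 8, 0.6],
    [[-3, 0.3, 0], 12, 0.6],
    [[-4, 0.4, 0], 16, 0.6],
    [[-5, 0.5, 0], 20, 0.6],
    [[-6, 0.6, 0], 22.5, 0.6],
    [[-7, 0.7, 0], 22.5, 0.6],
    [[-8, 0.8, 0], 22.5, 0.6],
    [[-9, 0.9, 0], 22.5, 0.6],
    [[-10, 1, 0], 22.5, 0.6],
  ],
)

```text
time: 2.97
position: [0.5837, -0.0159, 0.364]
ee_rot: [0.0, 0.705, 0.709, 0.0]
ft_force: [1.7, 0.2, -0.1]
width: 0.602
grasp_force: 0.0
```

```bash
python3 -c "
from h import *
go(.602,-.06,.021,90)
im=robot.get_image('top')
for q in ('tile1','palette1','mat'):
  for r in flat(im,q,.012): print(q,*r)
"
```

```text
t 3.0 pos [583.7 -15.9 364. ] yaw 90.3 j [-0.11  0.26  0.12  1.58 -0.03  1.3   0.01] 
  units [-1.11  0.45  8.58] turn 0.3 rows 8.3
tile1 0.71 [ 418.1 -185.8] [121.2  74.9] 14.0 [317.3, 221.1]
palette1 0.84 [385.2 254. ] [143.5  55. ] 87.0 [190.1, 233.5]
palette1 0.77 [496.4 187.5] [142.4  60.6] 81.8 [212.3, 200.5]
palette1 0.35 [ 415.5 -181.3] [125.8  86.3] 17.2 [312.5, 222.9]
mat 0.65 [ 505.5 -363.4] [238.7 377. ] 86.7 [361.2, 197.2]
mat 0.29 [623.  383.7] [162.1 487.5] 53.5 [151.4, 169.6]
mat 0.24 [ 598.4 -193.8] [ 46.8 119.1] 88.7 [315.6, 169.9]
```

>>> drive_tool(
  steps=[
    [[-0.2, 0.1, 1], 0.3, 0.6],
    [[-0.5, 0.2, 2], 0.3, 0.6],
    [[-0.8, 0.4, 3], 0.3, 0.6],
    [[-0.8, 0.45, 4], 0.3, 0.6],
    [[-0.8, 0.45, 5], 0.3, 0.6],
    [[-0.8, 0.45, 6], 0.3, 0.6],
    [[-0.8, 0.45, 7], 0.3, 0.6],
    [[-0.8, 0.45, 7.8], 0.3, 0.6],
    [[-0.8, 0.45, 8.4], 0.3, 0.6],
    [[-0.8, 0.45, 8.6], 0.3, 0.6],
  ],
)

```text
time: 4.0
position: [0.5978, -0.0429, 0.0169]
ee_rot: [-0.003, 0.706, 0.708, -0.002]
ft_force: [-25.7, 3.4, 67.7]
width: 0.6
grasp_force: 33.8
```

```bash
python3 -c "
from h import *
go(.605,-.302,.021,90)
"
```

```text
t 4.0 pos [597.8 -42.9  16.9] yaw 90.2 j [-0.04  0.68  0.09  1.82 -0.09  0.65  0.11] 
  units [-6.48  0.16 -0.1 ] turn 0.2 rows 6.2
```

>>> drive_tool(
  steps=[
    [[0, 0, -0.15], 0, 0.6],
    [[0, 0, -0.15], 0, 0.6],
    [[0, 0, -0.15], 0, 0.6],
    [[0, 0, -0.15], 0, 0.6],
    [[0, 0, -0.15], 0, 0.6],
    [[0, 0, -0.15], 0, 0.6],
    [[0, 0, -0.15], 0, 0.6],
    [[0, 0, -0.15], 0, 0.6],
    [[0, 0, -0.15], 0, 0.6],
    [[0, 0, -0.15], 0, 0.6],
  ],
)

```text
time: 4.83
position: [0.6012, -0.0461, 0.0256]
ee_rot: [-0.0, 0.707, 0.707, -0.0]
ft_force: [0.6, -0.5, -0.2]
width: 0.602
grasp_force: 0.0
```

```bash
python3 -c "
from h import *
go(.605,-.302,.021,90)
"
```

```text
t 4.8 pos [601.2 -46.1  25.6] yaw 90.0 j [-0.04  0.67  0.09  1.81 -0.09  0.66  0.11] 
  units [-6.4   0.09  0.12] turn -0.0 rows 6.1
```

>>> drive_tool(
  steps=[
    [[-0.2, 0.01, 0.05], 0, 0.6],
    [[-0.4, 0.01, 0.11], 0, 0.6],
    [[-0.6, 0.02, 0.11], 0, 0.6],
    [[-0.8, 0.03, 0.11], 0, 0.6],
    [[-1.1, 0.03, 0.11], 0, 0.6],
    [[-1.4, 0.04, 0.11], 0, 0.6],
    [[-1.7, 0.05, 0.11], 0, 0.6],
    [[-2.0, 0.05, 0.11], 0, 0.6],
    [[-2.3, 0.06, 0.11], 0, 0.6],
    [[-2.6, 0.07, 0.11], 0, 0.6],
  ],
)

```text
time: 5.67
position: [0.6039, -0.1515, 0.0213]
ee_rot: [-0.0, 0.707, 0.707, -0.0]
ft_force: [-0.2, 1.2, -1.0]
width: 0.601
grasp_force: 0.8
```

>>> drive_tool(
  steps=[
    [[-0.3, 0.01, 0], 0, 0.6],
    [[-0.6, 0.01, 0], 0, 0.6],
    [[-0.9, 0.02, 0], 0, 0.6],
    [[-1.2, 0.03, 0], 0, 0.6],
    [[-1.5, 0.03, 0], 0, 0.6],
    [[-1.8, 0.04, 0], 0, 0.6],
    [[-2.1, 0.05, 0], 0, 0.6],
    [[-2.4, 0.05, 0], 0, 0.6],
    [[-2.7, 0.06, 0], 0, 0.6],
    [[-3.0, 0.07, 0], 0, 0.6],
  ],
)

```text
time: 6.5
position: [0.6069, -0.2712, 0.0213]
ee_rot: [-0.0, 0.707, 0.707, -0.0]
ft_force: [-0.0, 2.4, -0.5]
width: 0.601
grasp_force: 0.8
```

```bash
python3 -c "
from h import *
go(.605,-.302,.021,90)
"
```

```text
t 6.5 pos [ 606.9 -271.2   21.3] yaw 90.0 j [ 0.32  0.76  0.08  1.65 -0.09  0.74  0.45] 
  units [-0.77 -0.05  0.01] turn 0.0 rows 0.7
```

Next I'll finish this push, back off, then lift clear.

>>> drive_tool(
  steps=[
    [[-0.2, 0, 0], 0, 0.6],
    [[-0.4, 0, 0], 0, 0.6],
    [[-0.55, 0, 0], 0, 0.6],
    [[-0.7, 0, 0], 0, 0.6],
    [[-0.78, 0, 0], 0, 0.6],
    [[-0.78, 0, 0], 0, 0.6],
    [[-0.6, 0, 0], 0, 0.6],
    [[-0.2, 0, 0], 0, 0.6],
    [[0.3, 0, -0.5], 0, 0.6],
    [[0.8, 0, -1.4], 0, 0.6],
  ],
)

```text
time: 7.33
position: [0.6031, -0.2342, 0.0731]
ee_rot: [-0.004, 0.707, 0.707, -0.002]
ft_force: [0.3, 0.9, 0.6]
width: 0.603
grasp_force: 0.0
```

```bash
python3 -c "
from h import *
go(.415,-.065,.10,90)
im=robot.get_image('top')
for q in ('tile1','palette1','mat'):
  for r in flat(im,q,.012): print(q,*r)
"
```

```text
t 7.3 pos [ 603.1 -234.2   73.1] yaw 90.0 j [ 0.26  0.66  0.09  1.68 -0.08  0.81  0.39] 
  units [ 4.23 -4.7  -0.67] turn 0.0 rows 6.1
tile1 0.76 [ 412.4 -163.8] [118.8 119.3] 17.3 [309.6, 221.7]
tile1 0.52 [623.  386.9] [163.7 486.7] 53.2 [151.5, 168.4]
tile1 0.45 [ 563.6 -418.1] [21.6 50.6] 88.5 [379.4, 179.9]
tile1 0.39 [384.9 252.9] [140.9  54.8] 86.6 [193.0, 232.1]
palette1 0.69 [385.6 252.4] [140.1  57.3] 89.0 [191.6, 230.5]
palette1 0.57 [496.5 188.4] [144.1  56.1] 81.8 [209.5, 200.9]
mat 0.95 [ 500.9 -443.8] [ 89.4 376.7] 86.8 [385.8, 201.0]
mat 0.31 [ 760.9 -256.2] [56.2 74.5] 43.9 [328.6, 121.7]
```

>>> drive_tool(
  steps=[
    [[0.5, -0.5, -0.7], 0, 0.6],
    [[1.1, -1.2, -0.8], 0, 0.6],
    [[1.7, -1.9, -0.8], 0, 0.6],
    [[2.3, -2.6, -0.8], 0, 0.6],
    [[2.9, -3.3, -0.8], 0, 0.6],
    [[3.5, -4, -0.8], 0, 0.6],
    [[4, -4.5, -0.7], 0, 0.6],
    [[4.25, -4.7, -0.4], 0, 0.6],
    [[4.25, -4.7, 0.1], 0, 0.6],
    [[4.25, -4.7, 0.5], 0, 0.6],
  ],
)

```text
time: 8.37
position: [0.4174, -0.0673, 0.0563]
ee_rot: [-0.0, 0.707, 0.708, -0.0]
ft_force: [-0.8, -0.7, -0.2]
width: 0.6
grasp_force: 0.0
```

```bash
python3 -c "
from h import *
go(.412,-.065,.021,90)
im=robot.get_image('top')
for q in ('tile1','mat'):
  for r in flat(im,q,.012): print(q,*r)
"
```

```text
t 8.4 pos [417.4 -67.3  56.3] yaw 90.1 j [ 0.04  0.39  0.06  2.24 -0.05  0.51  0.14] 
  units [ 0.06 -0.13  0.88] turn 0.1 rows 0.9
tile1 0.9 [ 596.6 -372.1] [122.5 115.4] 88.6 [365.4, 167.3]
tile1 0.75 [ 415.  -174.6] [121.6  99.3] 16.4 [316.9, 216.2]
tile1 0.74 [ 769.8 -133.7] [77.5 90.9] 62.4 [299.5, 124.6]
mat 0.68 [ 414.8 -173.7] [120.9  95.3] 18.2 [317.6, 213.5]
mat 0.58 [ 505.7 -362.7] [243.8 380.7] 86.4 [361.0, 203.0]
```

>>> drive_tool(
  steps=[
    [[0, -0.05, 0.2], 0, 0.6],
    [[0, -0.1, 0.4], 0, 0.6],
    [[0, -0.1, 0.6], 0, 0.6],
    [[0, -0.1, 0.75], 0, 0.6],
    [[0, -0.1, 0.85], 0, 0.6],
    [[-0.1, -0.1, 0.88], 0, 0.6],
    [[-0.3, -0.1, 0.88], 0, 0.6],
    [[-0.5, -0.1, 0.88], 0, 0.6],
    [[-0.7, -0.1, 0.88], 0, 0.6],
    [[-0.9, -0.1, 0.88], 0, 0.6],
  ],
)

```text
time: 9.35
position: [0.4153, -0.1051, 0.0224]
ee_rot: [0.0, 0.707, 0.707, 0.0]
ft_force: [1.1, 1.4, -0.9]
width: 0.606
grasp_force: 0.7
```

>>> drive_tool(
  steps=[
    [[-0.25, 0, 0], 0, 0.6],
    [[-0.5, 0, 0], 0, 0.6],
    [[-0.75, 0, 0], 0, 0.6],
    [[-1, 0, 0], 0, 0.6],
    [[-1.25, 0, 0], 0, 0.6],
    [[-1.5, 0, 0], 0, 0.6],
    [[-1.75, 0, 0], 0, 0.6],
    [[-2, 0, 0], 0, 0.6],
    [[-2.25, 0, 0], 0, 0.6],
    [[-2.5, 0, 0], 0, 0.6],
  ],
)

```text
time: 10.18
position: [0.4147, -0.2049, 0.022]
ee_rot: [-0.0, 0.707, 0.707, -0.0]
ft_force: [1.0, 2.7, 2.0]
width: 0.596
grasp_force: 1.6
```

```bash
python3 -c "
from h import *
go(.412,-.295,.021,90)
im=robot.get_image('top')
for q in ('tile1','palette1'):
  for r in flat(im,q,.012): print(q,*r)
"
```

```text
t 10.2 pos [ 414.7 -204.9   22. ] yaw 90.0 j [ 0.36  0.51  0.04  2.16 -0.05  0.47  0.44] 
  units [-2.25 -0.07  0.03] turn 0.0 rows 2.2
tile1 0.83 [ 596.9 -370.4] [119.6 115.4] 88.9 [363.4, 167.3]
tile1 0.62 [ 437.9 -310.6] [43.1 25.1] 88.9 [349.3, 212.3]
palette1 0.92 [385.6 252.4] [140.1  57.3] 89.0 [192.4, 230.5]
palette1 0.86 [497.2 189.6] [139.6  53.5] 81.8 [211.1, 201.5]
```

>>> drive_tool(
  steps=[
    [[-0.28, 0, 0], 0, 0.6],
    [[-0.56, 0, 0], 0, 0.6],
    [[-0.84, 0, 0], 0, 0.6],
    [[-1.1, 0, 0], 0, 0.6],
    [[-1.35, 0, 0], 0, 0.6],
    [[-1.6, 0, 0], 0, 0.6],
    [[-1.85, 0, 0], 0, 0.6],
    [[-2.05, 0, 0], 0, 0.6],
    [[-2.2, 0, 0], 0, 0.6],
    [[-2.25, 0, 0], 0, 0.6],
  ],
)

```text
time: 11.17
position: [0.4148, -0.2955, 0.0221]
ee_rot: [0.0, 0.708, 0.707, -0.0]
ft_force: [0.2, 1.4, -0.3]
width: 0.601
grasp_force: 1.0
```

>>> drive_tool(
  steps=[
    [[0.2, 0, 0], 0, 1],
    [[0.5, 0, 0], 0, 1],
    [[1, 0, -0.4], 0, 1],
    [[1.6, 0, -1.1], 0, 1],
    [[2.3, 0, -1.8], 0, 1],
    [[3, 0, -2.4], 0, 1],
    [[4, 0, -3], 0, 1],
    [[5, 0, -3.2], 0, 1],
    [[6, 0, -3.2], 0, 1],
    [[7, 0, -3.2], 0, 1],
  ],
)

```text
time: 12.0
position: [0.4146, -0.0114, 0.1514]
ee_rot: [0.001, 0.707, 0.708, 0.001]
ft_force: [0.3, 0.1, -0.3]
width: 1.0
grasp_force: 0.0
```

```bash
python3 -c "
from h import *
go(.386,.222,.1,-90)
im=robot.get_image('top')
for q in ('tile1','palette1','mat'):
  for r in flat(im,q,.012): print(q,*r)
"
```

```text
t 12.0 pos [414.6 -11.4 151.4] yaw 90.1 j [ 0.01  0.19 -0.06  2.21  0.02  0.74 -0.05] 
  units [ 5.84 -0.71  1.28] turn -179.9 rows 5.8
tile1 0.79 [ 596.9 -370.3] [125.5 115.4] 89.0 [363.0, 168.7]
tile1 0.71 [ 761.7 -257.1] [65.2 58.1] 88.9 [330.8, 125.9]
tile1 0.64 [ 391.5 -364.7] [119.9 124.1] 1.1 [363.7, 227.9]
palette1 0.81 [385.6 252.3] [140.   57.3] 89.0 [194.0, 232.3]
palette1 0.6 [496.  189.5] [138.3  57.5] 81.8 [210.0, 203.0]
mat 0.68 [ 505.6 -363.2] [238.2 376.6] 86.7 [360.3, 195.6]
mat 0.6 [496.8 190.5] [143.2  58.8] 81.8 [207.8, 200.8]
mat 0.33 [785.5  42.4] [ 94.  108.9] 88.9 [244.7, 118.1]
```

```bash
python3 -c "
from h import *
go(.385,.217,.08,89)"
```

```text
t 12.2 pos [414.2 -12.  150.2] yaw 90.4 j [ 0.02  0.19 -0.06  2.21  0.02  0.74 -0.04] 
  units [ 5.73 -0.69  1.75] turn 1.4 rows 5.8
```

>>> drive_tool(
  steps=[
    [[0.8, -0.1, 0], 0, 1],
    [[1.6, -0.2, 0], 0, 1],
    [[2.4, -0.3, 0.3], 1, 1],
    [[3.2, -0.4, 0.6], 1, 1],
    [[4, -0.5, 0.9], 1, 1],
    [[4.8, -0.6, 1.2], 1, 1],
    [[5.4, -0.7, 1.5], 1, 1],
    [[5.7, -0.7, 1.75], 1, 1],
    [[5.73, -0.7, 1.75], 1, 1],
    [[5.73, -0.7, 1.75], 1, 1],
  ],
)

```text
time: 13.03
position: [0.3863, 0.2138, 0.0795]
ee_rot: [-0.0, 0.713, 0.701, -0.001]
ft_force: [-0.2, -0.4, -0.1]
width: 1.003
grasp_force: 0.0
```

```bash
python3 -c "
from h import *
go(.385,.217,.0195,89)
im=robot.get_image('wrist'); save(im,'w1.png',1)
for r in flat(im,'palette1',.012): print(*r)"
```

```text
t 13.0 pos [386.3 213.8  79.5] yaw 89.0 j [-0.41  0.37 -0.18  2.18  0.12  0.59 -0.69] 
  units [ 0.08 -0.03  1.5 ] turn 0.0 rows 1.4
0.73 [500.6 214. ] [91.4 59.7] 80.9 [418.1, 207.7]
0.63 [386.1 252.3] [141.2  54.6] 86.2 [253.9, 160.0]
```

View pics/w1.png

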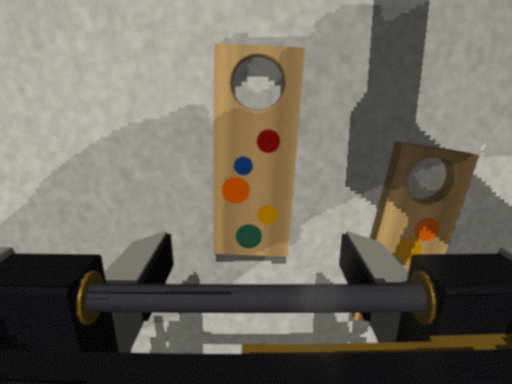

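The wrist view shows the palette between the fingers, with its hole at (257,82), tilted slightly clockwise. I'll go down on it and grip.

>>> drive_tool(
  force=25,
  steps=[
    [[0.05, -0.05, 0.25], 1, 1],
    [[0.1, -0.05, 0.5], 2, 1],
    [[0.1, -0.05, 0.75], 2, 1],
    [[0.1, -0.05, 1], 2, 1],
    [[0.1, -0.05, 1.2], 2, 1],
    [[0.1, -0.05, 1.35], 2, 1],
    [[0.1, -0.05, 1.45], 2, 1],
    [[0.1, -0.05, 1.5], 2, 1],
    [[0.1, -0.05, 1.5], 2, 0.4],
    [[0.1, -0.05, 1.5], 2, 0.4],
  ],
)

```text
time: 13.97
position: [0.385, 0.2189, 0.0202]
ee_rot: [-0.0, 0.725, 0.688, 0.0]
ft_force: [0.7, 0.3, 0.1]
width: 0.903
grasp_force: 0.0
```

>>> drive_tool(
  steps=[
    [[0, 0, 0], 0, 0.4],
    [[0, 0, 0], 0, 0.4],
    [[0, 0, 0], 0, 0.4],
    [[0, 0, 0], 0, 0.4],
    [[0, 0, -0.1], 0, 0.4],
    [[0, 0, -0.3], 0, 0.4],
    [[0, 0, -0.5], 0, 0.4],
    [[0, 0, -0.8], 0, 0.4],
    [[0, 0, -1.1], 0, 0.4],
    [[0, 0, -1.4], 0, 0.4],
  ],
)

```text
time: 14.8
position: [0.385, 0.2188, 0.0774]
ee_rot: [0.0, 0.725, 0.688, 0.0]
ft_force: [-0.3, -0.5, -0.9]
width: 0.58
grasp_force: 25.0
```

```bash
python3 -c "
from h import *
go(.385,.217,.32,53.74)
im=robot.get_image('wrist'); save(im,'w2.png',1)
for r in flat(im,'palette1',.07): print(*r)"
```

```text
t 14.8 pos [385.  218.8  77.4] yaw 87.0 j [-0.43  0.38 -0.17  2.18  0.11  0.59 -0.73] 
  units [-0.04  0.   -6.06] turn 33.3 rows 5.8
0.84 [470.4 243.1] [58.2 43.3] 81.2 [423.2, 209.2]
0.71 [387.5 262.6] [120.   54.2] 87.3 [255.7, 169.7]
```

View pics/w2.png

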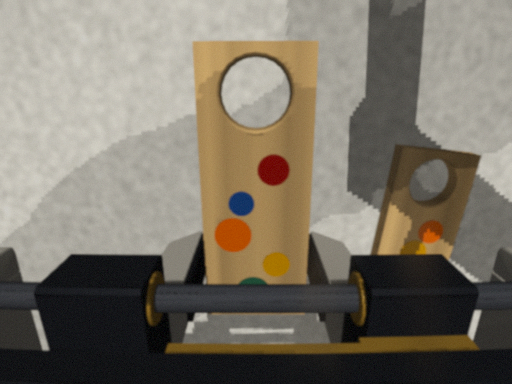

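```bash
cat >> h.py <<'E'
def hole(im,px,dz):
    """hole centre (rim ellipse centre px in wrist) in tool frame, mm"""
    p,a,st=pose(); P=onz(im,[px],p[2]+dz)[0]-p
    return P[:2]@[np.cos(a),np.sin(a)]*1000, P[:2]@[np.sin(a),-np.cos(a)]*1000
E
python3 - <<'E'
from h import *
im=robot.get_image('wrist')
# rim of hole at top: bright background inside vs wood; use saturation
h=cv2.cvtColor(im["pixels"],cv2.COLOR_RGB2HSV)
m=(h[:,:,1]<70).astype(np.uint8); m[:45]=0;m[145:]=0;m[:,:200]=0;m[:,312:]=0
n,l,st,ce=cv2.connectedComponentsWithStats(m); i=1+st[1:,4].argmax(); print(st[i],ce[i])
for e in (255,92),tuple(ce[i]):
    print(hole(im,e,-.0082))
for c in [(194,42),(318,42),(206,250),(309,250)]: print("corner",hole(im,c,-.0082))
# ring of the peg geometry
p=(.6113,.3320,.9380)
for y in(.13,0):
  for s in (.100,.085,.045,.03): print(y,s,np.round(rk(p,[-s*np.cos(A)-.080,y,.19+s*np.sin(A)])[0],4))
E
```

```text
[ 220   56   71   72 3971] [255.24905565  91.56887434]
(np.float64(82.99754964359909), np.float64(0.597823051818198))
(np.float64(83.18396357469167), np.float64(0.7097212176764743))
corner (np.float64(103.94657722040222), np.float64(-25.70444976429475))
corner (np.float64(103.95564390354791), np.float64(27.849907689378686))
corner (np.float64(3.9608006940041403), np.float64(-25.12069166259282))
corner (np.float64(3.813121406078209), np.float64(28.7846185524508))
0.13 0.1 [0.4211 0.2925 0.2666]
0.13 0.085 [0.4268 0.3003 0.2551]
0.13 0.045 [0.4421 0.321  0.2245]
0.13 0.03 [0.4478 0.3288 0.213 ]
0 0.1 [0.526  0.2157 0.2666]
0 0.085 [0.5317 0.2234 0.2551]
0 0.045 [0.5469 0.2442 0.2245]
0 0.03 [0.5526 0.2519 0.213 ]
```

```bash
cat >> h.py <<'E'
RP=(.6113,.3320,.9380)
def pegtarget(y,s,hx=.0825,hy=.0005,hz=.0142):
    # tool y axis = -rack y when yaw equals rack yaw
    X=rk(RP,[-s*np.cos(A)-hx,y+hy,.19+s*np.sin(A)+hz])[0]; print(s,np.round(X,4)); return X
E
python3 - <<'E'
from h import *
X=pegtarget(.13,.13); go(*X[:2],.32,53.74); pegtarget(.13,.045)
E
```

```text
0.13 [0.4079 0.2753 0.3038]
t 14.9 pos [385.9 219.2  77.5] yaw 87.0 j [-0.43  0.38 -0.17  2.18  0.11  0.58 -0.74] 
  units [ 1.43  0.47 -6.06] turn 33.3 rows 6.0
0.045 [0.4402 0.3193 0.2387]
```

>>> drive_tool(
  steps=[
    [[0, 0, -0.8], 0, 0.4],
    [[0, 0, -1.6], 0, 0.4],
    [[0, 0, -2.4], 0, 0.4],
    [[0, 0, -3.2], 0, 0.4],
    [[0, 0, -4], 0, 0.4],
    [[0, 0, -4.8], 0, 0.4],
    [[0, 0, -5.5], 0, 0.4],
    [[0, 0, -6], 0, 0.4],
    [[0, 0, -6.2], 0, 0.4],
    [[0, 0, -6.2], 0, 0.4],
  ],
)

```text
time: 15.78
position: [0.3857, 0.2192, 0.3254]
ee_rot: [0.0, 0.725, 0.688, 0.002]
ft_force: [0.8, 0.0, -0.9]
width: 0.583
grasp_force: 25.0
```

```bash
python3 - <<'E'
from h import *
X=pegtarget(.13,.13); go(*X,53.74)
E
```

```text
0.13 [0.4079 0.2753 0.3038]
t 15.8 pos [385.7 219.2 325.4] yaw 87.0 j [-0.38  0.02 -0.2   1.94  0.    1.18 -0.63] 
  units [1.43 0.48 0.54] turn 33.3 rows 1.5
```

>>> drive_tool(
  steps=[
    [[0, 0, 0], 5, 0.4],
    [[0, 0, 0], 10, 0.4],
    [[0.1, 0, 0], 15, 0.4],
    [[0.3, 0.1, 0], 20, 0.4],
    [[0.6, 0.2, 0], 25, 0.4],
    [[0.9, 0.3, 0], 29, 0.4],
    [[1.2, 0.4, 0.2], 32, 0.4],
    [[1.4, 0.47, 0.4], 33.3, 0.4],
    [[1.43, 0.48, 0.5], 33.3, 0.4],
    [[1.43, 0.48, 0.5], 33.3, 0.4],
  ],
)

```text
time: 16.62
position: [0.4056, 0.2741, 0.3009]
ee_rot: [0.0, 0.892, 0.453, -0.003]
ft_force: [1.0, 0.0, -0.9]
width: 0.585
grasp_force: 25.0
```

```bash
python3 - <<'E'
from h import *
go(*pegtarget(.13,.13),53.74)
go(*pegtarget(.13,.045),53.74)
im=robot.get_image('wrist'); save(im,'w3.png',1)
c=proj(im,rk(RP,np.vstack(pegpts([.085])))); print(c)
E
```

```text
0.13 [0.4079 0.2753 0.3038]
t 16.6 pos [405.6 274.1 300.9] yaw 53.8 j [-0.45  0.14 -0.22  1.88  0.03  1.14 -1.31] 
  units [ 0.06  0.03 -0.07] turn 0.1 rows 0.1
0.045 [0.4402 0.3193 0.2387]
t 16.6 pos [405.6 274.1 300.9] yaw 53.8 j [-0.45  0.14 -0.22  1.88  0.03  1.14 -1.31] 
  units [1.42 0.03 1.56] turn 0.1 rows 2.0
[[694.62757333  48.83622194]
 [498.07956488  34.66915941]
 [259.0234321   29.79537841]]
```

View pics/w3.png

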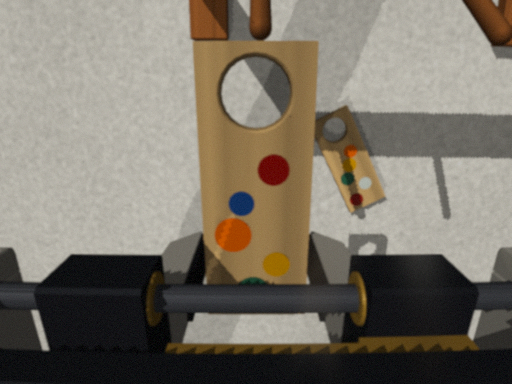

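>>> drive_tool(
  steps=[
    [[0.06, 0.03, -0.07], 0, 0.4],
    [[0.06, 0.03, -0.07], 0, 0.4],
    [[0.16, 0.03, 0.05], 0, 0.4],
    [[0.28, 0.03, 0.19], 0, 0.4],
    [[0.4, 0.03, 0.34], 0, 0.4],
    [[0.52, 0.03, 0.48], 0, 0.4],
    [[0.62, 0.03, 0.6], 0, 0.4],
    [[0.72, 0.03, 0.72], 0, 0.4],
    [[0.8, 0.03, 0.82], 0, 0.4],
    [[0.8, 0.03, 0.82], 0, 0.4],
  ],
)

```text
time: 17.5
position: [0.4268, 0.3002, 0.2701]
ee_rot: [-0.0, 0.892, 0.452, -0.001]
ft_force: [-1.1, -0.4, -0.4]
width: 0.582
grasp_force: 25.0
```

```bash
python3 - <<'E'
from h import *
go(*pegtarget(.13,.045),53.74); go(*pegtarget(.13,.080),53.74)
im=robot.get_image('wrist'); save(im,'w4.png',1)
E
```

```text
0.045 [0.4402 0.3193 0.2387]
t 17.5 pos [426.8 300.2 270.1] yaw 53.7 j [-0.47  0.22 -0.23  1.85  0.06  1.08 -1.35] 
  units [ 0.58 -0.01  0.79] turn -0.0 rows 0.9
0.08 [0.4269 0.3012 0.2655]
t 17.5 pos [426.8 300.2 270.1] yaw 53.7 j [-0.47  0.22 -0.23  1.85  0.06  1.08 -1.35] 
  units [ 0.02 -0.01  0.12] turn -0.0 rows 0.1
```

View pics/w4.png

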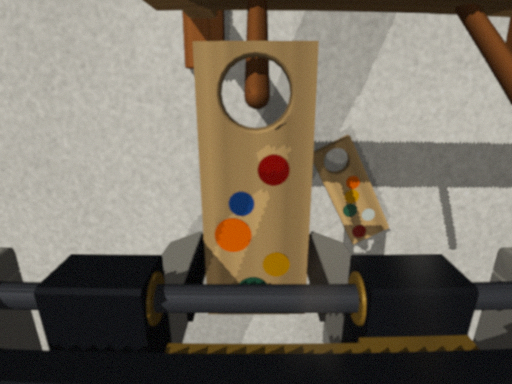

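>>> drive_tool(
  steps=[
    [[0.02, 0, 0.06], 0, 0.4],
    [[0.03, 0, 0.12], 0, 0.4],
    [[0.1, 0, 0.21], 0, 0.4],
    [[0.18, 0, 0.31], 0, 0.4],
    [[0.26, 0, 0.41], 0, 0.4],
    [[0.34, 0, 0.5], 0, 0.4],
    [[0.42, 0, 0.6], 0, 0.4],
    [[0.5, 0, 0.7], 0, 0.4],
    [[0.58, 0, 0.79], 0, 0.4],
    [[0.58, 0, 0.79], 0, 0.4],
  ],
)

```text
time: 18.38
position: [0.4406, 0.319, 0.2387]
ee_rot: [-0.0, 0.892, 0.452, -0.001]
ft_force: [-0.1, 0.7, -1.5]
width: 0.584
grasp_force: 25.0
```

```bash
python3 - <<'E'
from h import *
go(*pegtarget(.13,.045),53.74)
im=robot.get_image('wrist'); sc=robot.get_image('scene')
a=im["pixels"][:300,120:400]; b=sc["pixels"][180:330,250:450]
b=cv2.resize(b,(400,300)); cv2.imwrite("pics/w5.png",np.hstack([a,b])[:,:,::-1])
E
```

```text
0.045 [0.4402 0.3193 0.2387]
t 18.4 pos [440.6 319.  238.7] yaw 53.7 j [-0.49  0.3  -0.23  1.83  0.08  1.03 -1.38] 
  units [ 0.   -0.01  0.  ] turn -0.0 rows 0.0
```

View pics/w5.png

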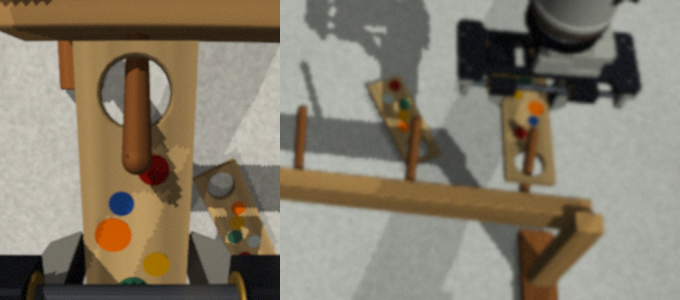

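>>> drive_tool(
  steps=[
    [[0, 0, 0], 0, 0.6],
    [[0, 0, 0], 0, 0.7],
    [[0, 0, 0], 0, 0.8],
    [[0, 0, 0], 0, 0.9],
    [[0, 0, 0], 0, 1],
    [[0, 0, 0], 0, 1],
    [[0, 0, 0], 0, 1],
    [[0, 0, 0], 0, 1],
    [[0, 0, 0], 0, 1],
    [[0, 0, 0], 0, 1],
  ],
)

```text
time: 19.32
position: [0.4407, 0.3186, 0.2397]
ee_rot: [-0.0, 0.892, 0.452, -0.0]
ft_force: [-0.5, -0.3, 0.8]
width: 0.995
grasp_force: 0.0
```

```bash
python3 - <<'E'
from h import *
go(.4,.28,.33,53.74)
im=robot.get_image('wrist'); sc=robot.get_image('scene'); t=robot.get_image('top')
a=im["pixels"][:300,120:400]; b=sc["pixels"][180:330,250:450]
b=cv2.resize(b,(400,300)); cv2.imwrite("pics/w6.png",np.hstack([a,b])[:,:,::-1])
for r in flat(t,'palette1',.012): print(*r)
E
```

```text
t 19.3 pos [440.7 318.6 239.7] yaw 53.7 j [-0.49  0.29 -0.23  1.83  0.08  1.03 -1.38] 
  units [-1.38 -0.25 -2.26] turn -0.0 rows 2.5
0.66 [496.7 448.7] [53.5 89.6] 52.3 [138.1, 198.5]
0.65 [493.8 187.9] [142.3  60.6] 82.0 [210.8, 204.0]
0.28 [ 388.7 -363.3] [122.1 121.7] 88.9 [363.5, 225.2]
```

View pics/w6.png

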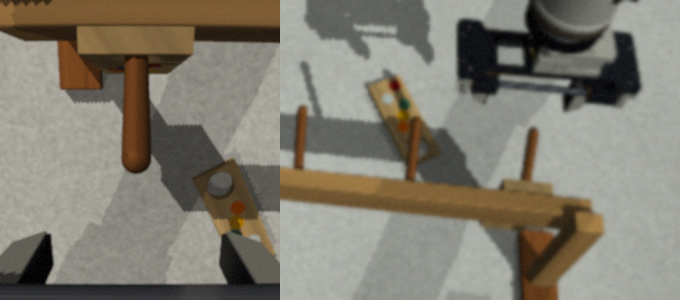

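```bash
python3 - <<'E'
from h import *
go(.4906,.1538,.10,82)
E
```

```text
t 19.5 pos [440.7 318.6 239.7] yaw 53.7 j [-0.49  0.29 -0.23  1.83  0.08  1.03 -1.38] 
  units [-2.58  3.44  3.49] turn -28.3 rows 5.3
```

>>> drive_tool(
  steps=[
    [[-0.6, 0, -0.4], 0, 1],
    [[-1.4, 0.2, -0.6], 0, 1],
    [[-2, 0.8, -0.6], -4, 1],
    [[-2.4, 1.6, -0.4], -9, 1],
    [[-2.58, 2.4, 0], -14, 1],
    [[-2.58, 3.1, 0.6], -19, 1],
    [[-2.58, 3.44, 1.3], -24, 1],
    [[-2.58, 3.44, 2.1], -28, 1],
    [[-2.58, 3.44, 2.8], -28.3, 1],
    [[-2.58, 3.44, 3.4], -28.3, 1],
  ],
)

```text
time: 20.35
position: [0.4902, 0.1533, 0.1018]
ee_rot: [-0.0, 0.755, 0.656, -0.0]
ft_force: [-0.3, 0.1, 0.1]
width: 1.0
grasp_force: 0.0
```

```bash
python3 - <<'E'
from h import *
im=robot.get_image('wrist'); t=robot.get_image('top')
for r in flat(im,'palette1',.012)+flat(t,'palette1',.012): print(*r)
go(.4906,.1538,.02,82)
E
```

```text
0.81 [498.6 188.7] [140.7  54.7] 81.2 [262.6, 159.4]
0.59 [497.4 447.9] [54.6 86.6] 53.6 [137.8, 201.1]
0.37 [487.2 126.8] [14.4 50.3] 89.0 [224.9, 200.4]
t 20.6 pos [490.5 154.1 103.9] yaw 82.0 j [-0.23  0.43 -0.16  2.01  0.1   0.72 -0.58] 
  units [-0.01  0.    2.1 ] turn 0.0 rows 2.0
```

>>> drive_tool(
  steps=[
    [[0, 0.07, 0.4], 0.8, 1],
    [[0, 0.07, 0.8], 0.8, 1],
    [[0, 0.07, 1.15], 0.8, 1],
    [[0, 0.07, 1.45], 0.8, 1],
    [[0, 0.07, 1.7], 0.8, 1],
    [[0, 0.07, 1.9], 0.8, 1],
    [[0, 0.07, 2.03], 0.8, 1],
    [[0, 0.07, 2.09], 0.8, 1],
    [[0, 0.07, 2.09], 0.8, 1],
    [[0, 0.07, 2.09], 0.8, 0.4],
  ],
)

```text
time: 21.38
position: [0.4936, 0.1537, 0.0204]
ee_rot: [0.0, 0.759, 0.651, 0.0]
ft_force: [0.2, -0.7, -0.2]
width: 0.966
grasp_force: 0.0
```

>>> drive_tool(
  steps=[
    [[0, 0, 0], 0, 0.4],
    [[0, 0, 0], 0, 0.4],
    [[0, 0, 0], 0, 0.4],
    [[0, 0, 0], 0, 0.4],
    [[0, 0, 0], 0, 0.4],
    [[0, 0, -0.1], 0, 0.4],
    [[0, 0, -0.3], 0, 0.4],
    [[0, 0, -0.6], 0, 0.4],
    [[0, 0, -1], 0, 0.4],
    [[0, 0, -1.4], 0, 0.4],
  ],
)

```text
time: 22.22
position: [0.4932, 0.1536, 0.0775]
ee_rot: [-0.0, 0.759, 0.651, -0.0]
ft_force: [1.0, -0.1, -1.7]
width: 0.58
grasp_force: 25.0
```

>>> drive_tool(
  steps=[
    [[0, 0, -0.8], 0, 0.4],
    [[0, 0, -1.6], 0, 0.4],
    [[0, 0, -2.4], 0, 0.4],
    [[0, 0, -3.2], 0, 0.4],
    [[0, 0, -4], 0, 0.4],
    [[0, 0, -4.8], 0, 0.4],
    [[0, 0, -5.5], 0, 0.4],
    [[0, 0, -6], 0, 0.4],
    [[0, 0, -6.2], 0, 0.4],
    [[0, 0, -6.2], 0, 0.4],
  ],
)

```text
time: 23.05
position: [0.4942, 0.154, 0.3271]
ee_rot: [0.001, 0.759, 0.651, 0.002]
ft_force: [0.4, 0.3, -0.1]
width: 0.583
grasp_force: 25.0
```

```bash
python3 - <<'E'
from h import *
im=robot.get_image('wrist'); save(im,'w7.png',1)
go(*pegtarget(0,.13),53.74)
h=cv2.cvtColor(im["pixels"],cv2.COLOR_RGB2HSV)
m=(h[:,:,1]<70).astype(np.uint8); m[:45]=0;m[145:]=0;m[:,:210]=0;m[:,305:]=0
n,l,st,ce=cv2.connectedComponentsWithStats(m); i=1+st[1:,4].argmax(); print(st[i],ce[i],hole(im,ce[i],-.0082))
E
```

```text
0.13 [0.5127 0.1984 0.3038]
t 23.1 pos [493.3 153.6 325. ] yaw 81.2 j [-0.2   0.16 -0.18  1.79  0.03  1.19 -0.54] 
  units [1.18 0.31 0.53] turn 27.5 rows 1.3
[ 221   52   70   72 3931] [255.6659883   87.75248028] (np.float64(84.95819474877356), np.float64(1.1730241110958686))
```

View pics/w7.png

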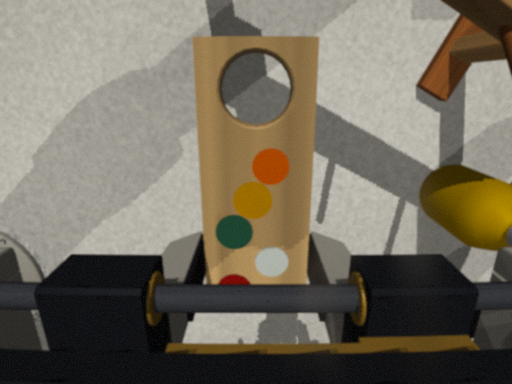

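>>> drive_tool(
  steps=[
    [[0, 0, 0], 5, 0.4],
    [[0, 0, 0], 10, 0.4],
    [[0.1, 0, 0], 14, 0.4],
    [[0.3, 0.1, 0], 18, 0.4],
    [[0.6, 0.2, 0], 22, 0.4],
    [[0.8, 0.3, 0], 25, 0.4],
    [[1, 0.3, 0.2], 27, 0.4],
    [[1.13, 0.3, 0.4], 27.5, 0.4],
    [[1.13, 0.3, 0.5], 27.5, 0.4],
    [[1.13, 0.3, 0.5], 27.5, 0.4],
  ],
)

```text
time: 23.93
position: [0.5104, 0.1959, 0.3013]
ee_rot: [-0.0, 0.892, 0.452, -0.003]
ft_force: [0.5, 0.1, 0.2]
width: 0.587
grasp_force: 25.0
```

```bash
python3 - <<'E'
from h import *
for s in (.13,.08,.045): go(*pegtarget(0,s,hx=.0843),53.74)
E
```

```text
0.13 [0.5116 0.1969 0.3038]
t 23.9 pos [510.4 195.9 301.3] yaw 53.8 j [-0.29  0.24 -0.15  1.75  0.04  1.16 -1.08] 
  units [ 0.04  0.01 -0.06] turn 0.1 rows 0.1
0.08 [0.5306 0.2229 0.2655]
t 23.9 pos [510.4 195.9 301.3] yaw 53.8 j [-0.29  0.24 -0.15  1.75  0.04  1.16 -1.08] 
  units [0.84 0.01 0.9 ] turn 0.1 rows 1.2
0.045 [0.5439 0.241  0.2387]
t 23.9 pos [510.4 195.9 301.3] yaw 53.8 j [-0.29  0.24 -0.15  1.75  0.04  1.16 -1.08] 
  units [1.4  0.01 1.57] turn 0.1 rows 2.0
```

>>> drive_tool(
  steps=[
    [[0.04, 0.01, -0.06], 0, 0.4],
    [[0.04, 0.01, -0.06], 0, 0.4],
    [[0.14, 0.01, 0.06], 0, 0.4],
    [[0.26, 0.01, 0.2], 0, 0.4],
    [[0.38, 0.01, 0.35], 0, 0.4],
    [[0.5, 0.01, 0.49], 0, 0.4],
    [[0.6, 0.01, 0.61], 0, 0.4],
    [[0.7, 0.01, 0.73], 0, 0.4],
    [[0.77, 0.01, 0.81], 0, 0.4],
    [[0.77, 0.01, 0.81], 0, 0.4],
  ],
)

```text
time: 24.77
position: [0.5304, 0.2215, 0.2705]
ee_rot: [-0.0, 0.892, 0.452, -0.001]
ft_force: [0.7, -0.6, -0.7]
width: 0.58
grasp_force: 25.0
```

```bash
python3 - <<'E'
from h import *
for s in (.08,.045): go(*pegtarget(0,s,hx=.0843),53.74)
im=robot.get_image('wrist'); cv2.imwrite("pics/w8.png",im["pixels"][:200,150:380,::-1])
E
```

```text
0.08 [0.5306 0.2229 0.2655]
t 24.8 pos [530.4 221.5 270.5] yaw 53.7 j [-0.31  0.31 -0.16  1.72  0.05  1.11 -1.12] 
  units [ 0.03 -0.01  0.13] turn 0.0 rows 0.1
0.045 [0.5439 0.241  0.2387]
t 24.8 pos [530.4 221.5 270.5] yaw 53.7 j [-0.31  0.31 -0.16  1.72  0.05  1.11 -1.12] 
  units [ 0.59 -0.01  0.8 ] turn 0.0 rows 1.0
```

View pics/w8.png

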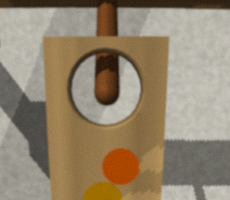

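The tip is in the middle of the hole, at about (107,95) in the crop. I'll carry on down and release.

>>> drive_tool(
  steps=[
    [[0.02, 0, 0.06], 0, 0.4],
    [[0.03, 0, 0.12], 0, 0.4],
    [[0.1, 0, 0.21], 0, 0.4],
    [[0.18, 0, 0.31], 0, 0.4],
    [[0.26, 0, 0.41], 0, 0.4],
    [[0.34, 0, 0.5], 0, 0.4],
    [[0.42, 0, 0.6], 0, 0.4],
    [[0.5, 0, 0.7], 0, 0.4],
    [[0.58, 0, 0.79], 0, 0.4],
    [[0.58, 0, 0.79], 0, 0.4],
  ],
)

```text
time: 25.65
position: [0.5441, 0.2403, 0.239]
ee_rot: [-0.0, 0.892, 0.452, -0.001]
ft_force: [-1.1, 0.6, -1.3]
width: 0.586
grasp_force: 25.0
```

>>> drive_tool(
  steps=[
    [[0, 0, 0], 0, 0.6],
    [[0, 0, 0], 0, 0.7],
    [[0, 0, 0], 0, 0.8],
    [[0, 0, 0], 0, 0.9],
    [[0, 0, 0], 0, 1],
    [[0, 0, 0], 0, 1],
    [[0, 0, 0], 0, 1],
    [[0, 0, 0], 0, 1],
    [[0, 0, 0], 0, 1],
    [[0, 0, 0], 0, 1],
  ],
)

```text
time: 26.48
position: [0.5444, 0.2397, 0.2401]
ee_rot: [-0.0, 0.892, 0.452, 0.0]
ft_force: [0.8, -0.1, 0.2]
width: 1.002
grasp_force: 0.0
```

>>> drive_tool(
  steps=[
    [[-0.3, 0, -0.3], 0, 1],
    [[-0.8, 0, -0.6], 0, 1],
    [[-1.4, 0, -1], 0, 1],
    [[-2, 0, -1.4], 0, 1],
    [[-2.8, 0, -1.6], 0, 1],
    [[-3.6, 0, -1.6], 0, 1],
    [[-4, 0, -1.6], 0, 1],
    [[-4, 0, -1.6], 0, 1],
    [[-4, 0, -1.6], 0, 1],
    [[-4, 0, -1.6], 0, 1],
  ],
)

```text
time: 27.32
position: [0.4502, 0.1117, 0.3044]
ee_rot: [-0.0, 0.892, 0.452, 0.001]
ft_force: [0.5, 0.1, 0.5]
width: 1.001
grasp_force: 0.0
```

```bash
python3 - <<'E'
from h import *
t=robot.get_image('top');sc=robot.get_image('scene')
for q in ('tile1','palette1','mat'):
  for r in flat(t,q,.012 if q!='mat' else .001): print(q,*r)
b=cv2.resize(sc["pixels"][80:350,120:450],(400,327)); a=cv2.resize(t["pixels"][90:280,80:430],(400,217)); a=np.vstack([a,np.zeros((110,400,3),np.uint8)])
cv2.imwrite("pics/end.png",np.hstack([a,b])[:,:,::-1]); go(.45,.15,.3,53)
E
```

```text
tile1 0.61 [728.8 268.5] [49.3 12. ] 55.2 [187.1, 136.2]
tile1 0.6 [ 390.5 -361.7] [118.9 118.1] 88.9 [362.4, 226.2]
tile1 0.6 [ 595.2 -368.5] [115.4 119.5] 88.6 [364.9, 169.6]
tile1 0.43 [602.1 356.5] [40.9 12.7] 44.1 [156.2, 173.0]
palette1 0.79 [614.2 362.9] [52.1 73.8] 51.3 [158.2, 169.1]
palette1 0.54 [498.5 446.8] [86.2 53.9] 89.0 [137.6, 198.8]
mat 0.74 [ 505.5 -366.4] [239.9 379.9] 86.7 [360.1, 195.4]
mat 0.7 [ 391.2 -366.5] [123.  122.7] 88.9 [366.0, 224.2]
t 27.6 pos [449.9 111.6 303.8] yaw 53.8 j [-0.19  0.08 -0.12  1.93  0.01  1.13 -0.94] 
  units [ 0.78 -0.57  0.1 ] turn 0.8 rows 0.9
```

View pics/end.png

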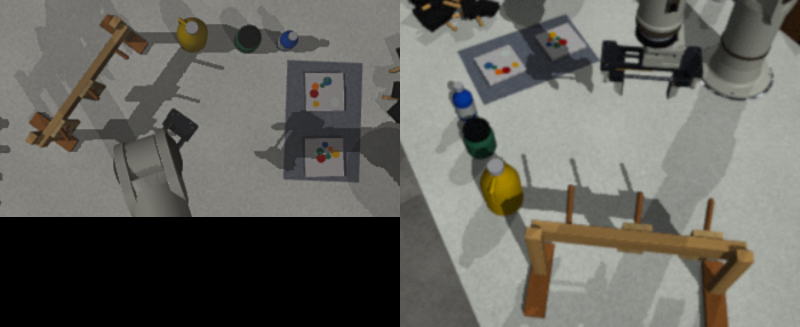

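Both tiles are wholly on the mat, at about (323,90) and (323,157). Both palettes are hanging on the middle and left pegs, and there is no third one. I'll wait for them to settle, then hand in.

>>> drive_tool(
  steps=[
    [[0, 0, 0], 0, 1],
    [[0, 0, 0], 0, 1],
    [[0, 0, 0], 0, 1],
    [[0, 0, 0], 0, 1],
    [[0, 0, 0], 0, 1],
    [[0, 0, 0], 0, 1],
    [[0, 0, 0], 0, 1],
    [[0, 0, 0], 0, 1],
    [[0, 0, 0], 0, 1],
    [[0, 0, 0], 0, 1],
  ],
)

```text
time: 28.4
position: [0.4497, 0.1108, 0.3041]
ee_rot: [-0.0, 0.892, 0.452, 0.0]
ft_force: [-0.6, 0.0, -0.7]
width: 1.002
grasp_force: 0.0
```

>>> drive_tool(
  steps=[
    [[0, 0, 0], 0, 1],
    [[0, 0, 0], 0, 1],
    [[0, 0, 0], 0, 1],
    [[0, 0, 0], 0, 1],
    [[0, 0, 0], 0, 1],
    [[0, 0, 0], 0, 1],
    [[0, 0, 0], 0, 1],
    [[0, 0, 0], 0, 1],
    [[0, 0, 0], 0, 1],
    [[0, 0, 0], 0, 1],
  ],
)

```text
time: 29.23
position: [0.4497, 0.1108, 0.3041]
ee_rot: [-0.0, 0.892, 0.452, 0.0]
ft_force: [-0.3, 0.2, 0.0]
width: 0.999
grasp_force: 0.0
```

```bash
python3 - <<'E'
from h import *
t=robot.get_image('top')
for q in ('tile1','palette1'):
  for r in flat(t,q,.012): print(q,*r)
im=t
ok=[r for r in flat(t,'tile1',.012) if r[1][1]<-250]
print(len(ok)); 
if len(ok)>=2: print(robot.close_job())
E
```

```text
tile1 0.67 [ 390.5 -363.1] [115.3 118.1] 88.9 [364.6, 228.4]
tile1 0.66 [ 596.9 -370.4] [119.7 115.4] 88.9 [363.4, 169.1]
palette1 0.81 [500.4 447.7] [55.  99.7] 8.4 [136.9, 201.8]
palette1 0.48 [613.4 361.8] [55.1 72.7] 53.7 [159.5, 165.9]
2
the job is handed in; nothing more can be done
None
```

The job is handed in at about 29 s: both tiles lie on the mat and both palettes hang on the middle and left pegs (no third was there); the bystanders were not touched, though the fingertips once pressed the bare table at about 68 N.

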